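# Lift the hot vial block out of the dry-block heater with its lifting key

### The arm

A 6-joint arm with a two-finger parallel gripper is mounted at the origin on a cart in front of the work surface, level with it; the furniture and walls round the work are solid. World frame = base frame: x ahead of the robot, y to its left, z up, the work surface at z = 0. Lengths are in m, angles in rad, forces in N, time in s.
With the tool pointing down it reaches from about 0.375 to 0.975 m from the base axis. Payload 3.8 kg.
Tool frame: the origin (TCP) lies midway between the tips of the shut fingers; the grasp point (between the pads) lies 19 mm behind it; z points along the fingers, y is the direction in which the jaws open and shut (so a half turn about z gives the same grasp; the last joint's range is limited). The gripper opens to 85 mm and grips with 20 to 120 N. Pads are 22 mm wide; open, the fingers measure 114 mm over their backs; the gripper's body (76 mm by 85 mm) begins 54 mm behind the grasp point. The pads swing forward as they close: fully open they stand 13 mm farther back than shut.
Start: joints at [-1.327, 0.264, 1.604, -0, 1.274, -0.037], TCP at [0.187, -0.649, 0.231] pointing down, gripper open.
Joint ranges: [-2.63, 2.63], [-0.94, 2.18], [0.31, 2.57], [-1.31, 4.45], [0, 2.66], [-2.55, 2.55]. Speed limits (rad/s): [2.57, 2.57, 3.14, 3.14, 3.14, 3.14].

### API

Orientations are given as a rotation vector (axis times angle).
In Python, from workcell import bot gives the robot as it stands. The module is installed in compiled form; this text tells all that it offers.
- The arm moves only by the tool play_rows, never from a script. Its argument "series" is a list of rows, each an object with "translation": the shift along the tool's x, y, z in m, a list of three; "spin": the turn about the tool's z in units of 5 degrees (1.0 is 5 degrees). In form: [{"translation": [dx, dy, dz], "spin": spin}, ...]. A call has 1 to 5 rows; each row shifts and turns the commanded pose from where the row before left it, along the tool's axes as they then stand; what a row does not reach is not made up. A row lasts 1/10 s, in which the tool goes at most 50 mm and 8.59 degrees, less where a joint would pass 70% of its speed; a pose out of reach is approached as far as the arm can. A call is refused whole if a number of a shift passes 0.05 or a number of a turn 1, either way. A call with a gripper value outside its range is refused whole. "jaw" is the gripper's target within -1 to 1 (fully open at 1, half-way at 0, shut at -1), set as the call begins (left out, the last holds). The fingers move at their own pace and stop on an object; "force" is the grip in N (left out, the last holds). Time passes only in rows, so rows that do not move let the fingers close. It gives the time, the measured TCP pose, the force and the opening at its end, in the units of the state.
- bot.read_state(): the state, without advancing time (a new reading comes with each control period).
- bot.read_camera(name): name is "scene" or "top" or "wrist"; returns the picture (420x560x3 uint8, blue, green, red); there is no depth.
- bot.get_calibration(name): a dict with "fov_y" (degrees; the focal length in pixels is half the picture's height over the tangent of half this angle, whatever the lens; pixels are square), "cx", "cy" (the principal point, pixels), "R" (3x3) and "t" (3): a world point X has camera coordinates R X + t. Camera axes: x right, y down, z forward; pixel columns grow to the right and rows downward; lengths in m; the calibration is good to about 2 mm. The wrist camera is an equidistant fisheye: a pixel r from the principal point sees the ray r / f radians off the axis. A picture is of the moment at which its call begins: read the wrist's pose just before it. get_calibration takes no time and is no camera call; for the wrist camera it gives the pose at the moment of the call.
- bot.finish_job(): hands the job in, once; it reports no verdict.
The state is a dict: "time": time; "q": joint angles; "joint_vel": joint speeds; "joint_torque": joint torques, N m; "tool_pos": TCP position; "tcp_rot": TCP orientation; "wrist_force": force on the tool from outside, world axes, zero at the start; "torque": the same for the moment, N m; "width": opening from 0.0 (shut) to 1.0 (fully open).
Only numpy, scipy, OpenCV 4.12 (cv2) and the standard library are available. Lean on these libraries where they do the work, as an engineer would, in place of code of your own. Each camera call takes 0.05 s, during which the arm holds its last target. There are 200 camera calls.

### The job

The hot aluminium block with its four sample vials has to come out of the dry-block heater, and it may only be handled with its lifting key. Pick the T-handled key out of the cluttered accessories tray, pass its foot through the slot in the middle of the block until the collar rests on the block, give it about a quarter turn so that the foot locks underneath, and lift the block straight up out of the well without tilting it or shaking the vials out. Finish while still holding it by the key, steady and level, about 5 cm or more clear above the heater; leave the other things in the tray and on the bench where they are.

Things in the scene. Friction and masses are not known exactly. Their poses are not given: they have to be found in the camera images.
- heater: dry-block heater, white and grey housing 160 x 150 x 72 mm with a sloped control panel towards the robot; fixed. Origin under its centre on the bench, z up, x from the panel to the back. The rectangular well in its deck is 83 (x) x 109 (y) mm, floor 26 mm above the bench, its centre 22.5 mm behind the origin (+x).
- heater_top (a point): centre of the mouth of the heater's well, level with the deck, 72 mm above the bench; axes as the heater
- block: loose aluminium block, 78 (x) x 104 (y) x 50 mm, 0.44 to 0.66 kg, standing in the heater's well with 2.5 mm play all round, its top 4 mm above the deck. Origin at the centre of its underside, z up. Four round wells 25 mm wide and 26 mm deep, one near each corner, hold the sample vials. The slot for the key is at the centre of its top.
- block_slot (a point): centre of the slot at the block's top face; x along the slot, z up. Slot 35 mm long (x), 14 mm wide (y), edges slightly bevelled, through a top 8 mm thick; below it a round chamber 38 mm wide, floor 26 mm below the top face, in which the key's foot turns freely either way (no stop, no spring).
- block_base (a point): centre of the block's underside
- key: loose lifting key, 84 mm tall, 0.12 kg, standing upright in the socket in the tray's middle, collar resting on it. Origin at the underside of its foot, z up, x along foot and handle (parallel; a half turn makes no difference). Foot bar 28 (x) x 7 (y) x 9 mm, lowest 3 mm only 24 x 4; round stem 9 mm thick; steel collar 42 mm wide, 5 mm thick; black T handle.
- key_handle (a point): centre of the key's black T handle, 75 mm above the underside of the foot and 55 mm above the underside of the collar; x along the handle, z up. The handle is a flat-sided bar 60 (x) x 12 (y) x 18 mm: grip it across its 12 mm.
- key_collar (a point): centre of the underside of the key's collar, 20 mm above the underside of the foot. With the foot locked under the block's 8 mm top, the key has 3 mm of play up and down.
- tray: grey accessories tray, open box 130 (x) x 220 (y) x 38 mm, fixed to the bench; origin under its centre on the bench. Walls and floor 4 mm. In its middle stands a square socket 46 x 46 mm, top 28 mm above the bench, with a round hole 32 mm wide for the key's foot.
- screwdriver: screwdriver with red handle lying along the back of the tray, 24 x 180 x 24 mm; origin at the centre of its underside
- carton: small dark carton in the tray, 40 x 60 x 22 mm; origin at the centre of its underside
- tweezers: steel tweezers lying in the tray, 15 x 122 x 8 mm; origin at the centre of the underside
- spare_vial: spare glass vial with white cap standing in the tray, 22 mm wide, 48 mm high; origin at the centre of its underside
- cup_left: sample cup with grey lid, 55 mm wide, 58 mm high, standing on the bench to the left of the heater; origin at the centre of its underside
- cup_near: second such sample cup beside it; origin at the centre of its underside
- sample0_mid (a point): centre of a sample vial (22 mm wide, 48 mm high, glass with white cap) in the block, half-way up; it stands 22 mm proud of the block's top
- well0 (a point): where that vial's centre belongs in the block: 2 mm below the top face, on its well's axis, -21 mm along x and -34 mm along y from the block's centre
- sample1_mid (a point): centre of a sample vial (22 mm wide, 48 mm high, glass with white cap) in the block, half-way up; it stands 22 mm proud of the block's top
- well1 (a point): where that vial's centre belongs in the block: 2 mm below the top face, on its well's axis, -21 mm along x and +34 mm along y from the block's centre
- sample2_mid (a point): centre of a sample vial (22 mm wide, 48 mm high, glass with white cap) in the block, half-way up; it stands 22 mm proud of the block's top
- well2 (a point): where that vial's centre belongs in the block: 2 mm below the top face, on its well's axis, +21 mm along x and -34 mm along y from the block's centre
- sample3_mid (a point): centre of a sample vial (22 mm wide, 48 mm high, glass with white cap) in the block, half-way up; it stands 22 mm proud of the block's top
- well3 (a point): where that vial's centre belongs in the block: 2 mm below the top face, on its well's axis, +21 mm along x and +34 mm along y from the block's centre
Not all that is in view belongs to the job. Leave any pink look-alike of the key alone.

How it is judged:
By the outcome, as a careful person would: the job done as asked, in the order asked, and still so for the second after the job is handed in, while the arm keeps its last pose, push and grip.
It also fails if it takes over 48 s, if anything falls off the work surface, if the arm or the gripper's body presses on something with over 40 N, if the wrist force passes 120 N, or if a joint passes its speed limit or range.

## Working session

There is one attempt and no reset: what is moved stays moved. The work goes in short steps, Python scripts to look and compute and a tool call to move; the robot and the scene stay as the last step left them, time stands still between calls to the robot, and variables do not carry over. Pictures are saved under pics/ and viewed, about 8 in all and at most 12, crops included, and the job is handed in when it is done.

Besides the shell and the picture viewer there is one more tool, called after "Request:" as name(argument=value, ...) on one line, values as JSON. play_rows: Moves the arm, as the interface text tells. Its arguments: {"type":"object","properties":{"series":{"type":"array","items":{"type":"object","properties":{"translation":{"type":"array","items":{"type":"number"}},"spin":{"type":"number"}}}},"jaw":{"type":"number"},"force":{"type":"number"}},"required":["series"]}

```bash
mkdir -p pics; cat > h.py <<'E'
import numpy as np, cv2
from scipy.spatial.transform import Rotation as Ro
from workcell import bot
def ray(c,u,v,fish=False,H=420):
    f=H/2/np.tan(np.radians(c["fov_y"])/2); x=(u-c["cx"]);y=(v-c["cy"])
    if fish:
        r=np.hypot(x,y)+1e-9; a=r/f; d=np.array([x/r*np.sin(a),y/r*np.sin(a),np.cos(a)])
    else: d=np.array([x/f,y/f,1.])
    R=np.array(c["R"]);t=np.array(c["t"]); return -R.T@t, R.T@d
def onz(c,u,v,z,fish=False):
    o,d=ray(c,u,v,fish); return o+d*(z-o[2])/d[2]
def proj(c,X,fish=False,H=420):
    f=H/2/np.tan(np.radians(c["fov_y"])/2); p=np.array(c["R"])@np.array(X)+np.array(c["t"])
    if fish:
        r=np.hypot(p[0],p[1])+1e-12; a=np.arctan2(r,p[2]); return c["cx"]+f*a*p[0]/r, c["cy"]+f*a*p[1]/r
    return c["cx"]+f*p[0]/p[2], c["cy"]+f*p[1]/p[2]
E
python3 - <<'E'
from h import *
import json
for n in("top","scene"):
    im=bot.read_camera(n); cv2.imwrite(f"pics/{n}0.png",im)
    print(n,bot.get_calibration(n))
print(bot.read_state())
E
```

```text
top {'fov_y': 48.29052155084883, 'cx': 272.7761870429737, 'cy': 207.2961952196941, 'R': array([[-0.02900457, -0.99950623, -0.01208412],
       [-0.99756248,  0.0297115 , -0.06313735],
       [ 0.06346521,  0.01022339, -0.99793169]]), 't': array([-0.02435141,  0.47150519,  1.20830636])}
scene {'fov_y': 50.45559381489497, 'cx': 286.3075965094559, 'cy': 211.73116852427205, 'R': array([[ 0.43795846, -0.89875566,  0.02075224],
       [-0.46633843, -0.24685814, -0.84946426],
       [ 0.76858367,  0.36235249, -0.52723791]]), 't': array([-0.24408602,  0.27279314,  0.85680787])}
{'time': 0.1, 'q': array([-1.32690531e+00,  2.64712667e-01,  1.60529406e+00, -2.09483962e-05,
        1.27369458e+00, -3.68773862e-02]), 'joint_vel': array([-8.81225642e-05, -3.99263255e-03, -3.28205052e-03, -6.12802389e-04,
       -7.29748144e-04,  1.09885689e-03]), 'joint_torque': array([-1.84525061e-04, -5.16706681e+01, -3.68590665e+01, -1.04550279e-04,
        6.29885093e-03,  8.57587196e-06]), 'tool_pos': array([ 0.18687862, -0.6478998 ,  0.23003246]), 'tcp_rot': array([-3.10861058e+00, -4.39299174e-01,  3.73266403e-04]), 'wrist_force': array([-0.98745255, -0.51344905, -0.63250122]), 'torque': array([0.01484401, 0.00835198, 0.02844605]), 'width': 0.9991292506126861}
```

View pics/top0.png

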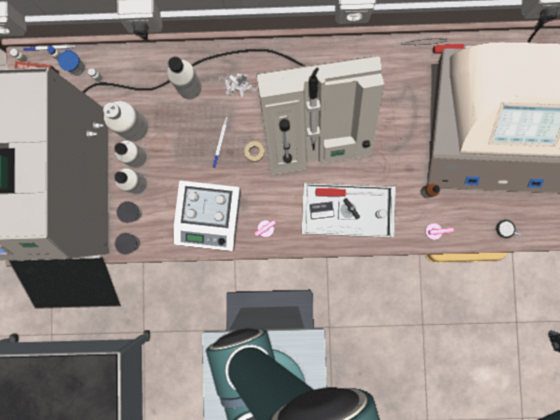

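View pics/scene0.png

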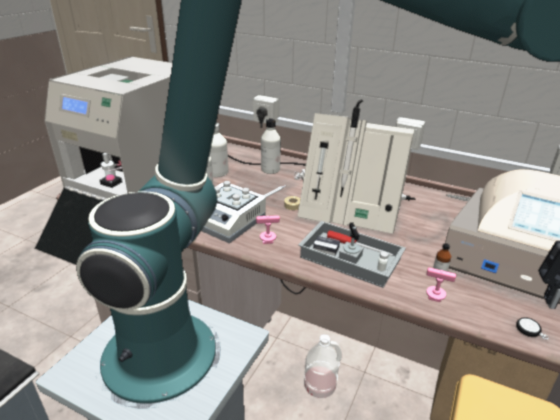

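Candidates in the top view are the black T in the tray at (351,209), and pink look-alikes at (265,229) and (434,231). I choose the black one standing in the socket and will check it in a close crop.

```bash
python3 - <<'E'
from h import *
im=cv2.imread("pics/top0.png")
a=cv2.resize(im[175:255,165:245],None,fx=5,fy=5,interpolation=cv2.INTER_CUBIC)
b=cv2.resize(im[175:255,320:400],None,fx=5,fy=5,interpolation=cv2.INTER_CUBIC)
cv2.imwrite("pics/crop.png",np.hstack([a,b]))
c=bot.get_calibration("top")
print(onz(c,351,209,.092),onz(c,206,206,.076))
E
```

```text
[ 0.45582656 -0.22966648  0.092     ] [0.47485569 0.12692389 0.076     ]
```

View pics/crop.png

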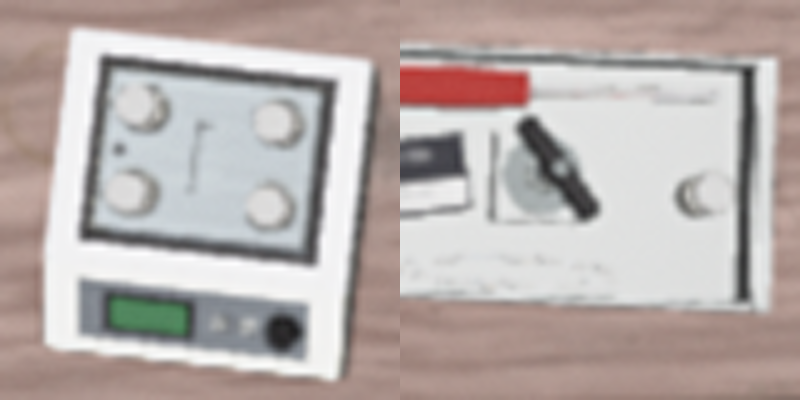

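```bash
cat >> h.py <<'E'
def go(pos,yaw=None,p=None,rot=None):
    """tool-frame delta to world TCP pos and tool-x yaw (mod 180, nearest); spin unit 5deg"""
    s=bot.read_state(); p=s["tool_pos"] if p is None else p
    R=Ro.from_rotvec(s["tcp_rot"]).as_matrix(); y0=np.arctan2(R[1,0],R[0,0])
    d=R.T@(np.array(pos)-p); sp=0
    if yaw is not None: sp=-((yaw-y0+np.pi/2)%np.pi-np.pi/2)
    print("t",round(s["time"],2),"pos",p.round(4),"yaw",np.degrees(y0).round(2),"tilt",np.degrees(np.arccos(-R[2,2])).round(2),"q1,q6",s["q"][[0,5]].round(3),"F",s["wrist_force"].round(1),"w",round(s["width"],3))
    print(" delta tool mm",(d*1000).round(1),"spin units",round(np.degrees(sp)/5,2))
E
python3 - <<'E'
from h import *
c=bot.get_calibration("top")
a=onz(c,345.2,200,.092);b=onz(c,358,218,.092);m=(a+b)/2
print(a,b,m,np.degrees(np.arctan2(*(a-b)[1::-1])))
u=onz(c,165+203/5,175+125/5,.076);v=onz(c,165+193/5,175+190/5,.076)
print(u,v,np.degrees(np.arctan2(*(u-v)[1::-1])))
go([m[0],m[1],.20],np.arctan2(*(a-b)[1::-1]))
E
```

```text
[ 0.47826003 -0.21639947  0.092     ] [ 0.43336807 -0.24581397  0.092     ] [ 0.45581405 -0.23110672  0.092     ] 33.23396793271609
[0.4898347  0.12762091 0.076     ] [0.45762245 0.13323763 0.076     ] -9.89099752264027
t 0.1 pos [ 0.1869 -0.6479  0.23  ] yaw 16.09 tilt 0.12 q1,q6 [-1.327 -0.037] F [-1.  -0.5 -0.6] w 0.999
 delta tool mm [ 373.9 -325.9   30.7] spin units -3.43
```

Request:
play_rows(series=[{"translation":[0.034,-0.0296,0.001],"spin":0},{"translation":[0.034,-0.0296,0.001],"spin":0},{"translation":[0.034,-0.0296,0.001],"spin":0},{"translation":[0.034,-0.0296,0.001],"spin":0},{"translation":[0.034,-0.0296,0.001],"spin":0}], jaw=1, force=80)

```text
time: 0.6
tool_pos: [0.3098, -0.4574, 0.2256]
tcp_rot: [-3.11, -0.439, 0.0]
wrist_force: [0.6, -1.0, -0.1]
width: 0.998
```

Request:
play_rows(series=[{"translation":[0.034,-0.0296,0.001],"spin":0},{"translation":[0.034,-0.0296,0.001],"spin":0},{"translation":[0.034,-0.0296,0.001],"spin":0},{"translation":[0.034,-0.0296,0.001],"spin":0},{"translation":[0.034,-0.0296,0.001],"spin":0}])

```text
time: 1.1
tool_pos: [0.4321, -0.2681, 0.221]
tcp_rot: [-3.111, -0.439, 0.0]
wrist_force: [0.0, -0.9, -0.8]
width: 0.998
```

Request:
play_rows(series=[{"translation":[0.034,-0.03,0.0],"spin":-0.4},{"translation":[0,0,0],"spin":-1},{"translation":[0,0,0],"spin":-1},{"translation":[0,0,0],"spin":-1},{"translation":[0,0,0],"spin":0}])

```text
time: 1.6
tool_pos: [0.4559, -0.2312, 0.2208]
tcp_rot: [-3.01, -0.896, 0.001]
wrist_force: [-0.2, 0.1, 0.2]
width: 1.001
```

```bash
python3 - <<'E'
from h import *
go([.4558,-.2311,.2],np.radians(33.2))
c=bot.get_calibration("wrist"); im=bot.read_camera("wrist"); cv2.imwrite("pics/w1.png",im); np.save("w1.npy",c,allow_pickle=True)
print(c["fov_y"],proj(c,[.4558,-.2311,.092],True))
E
```

```text
t 1.6 pos [ 0.4559 -0.2312  0.2208] yaw 33.14 tilt 0.05 q1,q6 [-0.518  0.474] F [-0.2  0.1  0.2] w 1.001
 delta tool mm [-0.  -0.1 20.8] spin units -0.01
65.70646984690485 (np.float64(282.87315191154204), np.float64(193.52143236998083))
```

View pics/w1.png

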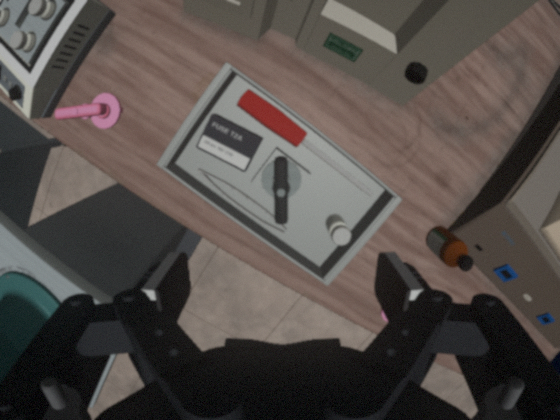

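The wrist view shows the black T standing in the socket, its handle running from (280,157) to (281,222). I'll measure it by mask.

```bash
python3 - <<'E'
from h import *
c=np.load("w1.npy",allow_pickle=True).item(); im=cv2.imread("pics/w1.png")
m=(im.max(2)<75).astype(np.uint8); m[:,:262]=0;m[:,300:]=0;m[:145]=0;m[235:]=0
n,l,st,ce=cv2.connectedComponentsWithStats(m); i=1+st[1:,4].argmax(); print(st[i],ce[i])
ys,xs=np.where(l==i)
P=np.array([onz(c,x,y,.092,True)[:2] for x,y in zip(xs,ys)])
rc=cv2.minAreaRect((P*1000).astype(np.float32)); print(rc)
vx=cv2.fitLine(P.astype(np.float32),cv2.DIST_L2,0,.01,.01).ravel();print(vx,np.degrees(np.arctan2(vx[1],vx[0])))
E
```

```text
[273 157  16  67 768] [280.36458333 189.05078125]
((456.7224426269531, -228.07272338867188), (58.241065979003906, 12.847115516662598), 33.35228729248047)
[ 0.83392954  0.5518709   0.4577333  -0.22727334] 33.495457
```

```bash
python3 - <<'E'
from h import *
go([.4564,-.2293,.064],np.radians(33.4))
E
```

```text
t 1.65 pos [ 0.4558 -0.2314  0.2208] yaw 33.0 tilt 0.05 q1,q6 [-0.519  0.476] F [-0.5 -0.5  0.2] w 1.0
 delta tool mm [  1.7  -1.3 156.8] spin units -0.08
```

Request:
play_rows(series=[{"translation":[0.0016,-0.0014,0.03],"spin":0},{"translation":[0,0,0.03],"spin":0},{"translation":[0,0,0.03],"spin":0},{"translation":[0,0,0.03],"spin":0},{"translation":[0,0,0.02],"spin":0}])

```text
time: 2.15
tool_pos: [0.4551, -0.2291, 0.0788]
tcp_rot: [-3.011, -0.89, 0.003]
wrist_force: [-0.8, 0.0, 0.7]
width: 1.002
```

Request:
play_rows(series=[{"translation":[0,0,0.0168],"spin":0},{"translation":[0,0,0],"spin":0}])

```text
time: 2.35
tool_pos: [0.4541, -0.2285, 0.0616]
tcp_rot: [-3.008, -0.89, 0.007]
wrist_force: [-0.3, 0.7, -0.2]
width: 1.001
```

Request:
play_rows(series=[{"translation":[0,0,0],"spin":0},{"translation":[0,0,0],"spin":0},{"translation":[0,0,0],"spin":0},{"translation":[0,0,0],"spin":0},{"translation":[0,0,0],"spin":0}], jaw=-1, force=80)

```text
time: 2.85
tool_pos: [0.4571, -0.2298, 0.0652]
tcp_rot: [3.011, 0.894, 0.001]
wrist_force: [-0.1, -0.3, 0.2]
width: 0.144
```

Request:
play_rows(series=[{"translation":[0,0,0],"spin":0},{"translation":[0,0,0],"spin":0},{"translation":[0,0,0],"spin":0},{"translation":[0,0,0],"spin":0},{"translation":[0,0,0],"spin":0}])

```text
time: 3.35
tool_pos: [0.4571, -0.2299, 0.0652]
tcp_rot: [3.011, 0.894, 0.001]
wrist_force: [-1.0, 1.1, 6.4]
width: 0.123
```

Request:
play_rows(series=[{"translation":[0,0,-0.01],"spin":0},{"translation":[0,0,-0.02],"spin":0},{"translation":[0,0,-0.03],"spin":0},{"translation":[0,0,-0.04],"spin":0},{"translation":[0,0,-0.03],"spin":0}])

```text
time: 3.85
tool_pos: [0.4567, -0.2297, 0.1965]
tcp_rot: [3.011, 0.894, 0.001]
wrist_force: [0.2, -1.3, -1.4]
width: 0.128
```

```bash
python3 - <<'E'
from h import *
go([.4737,.1304,.195],np.radians(-9.9))
E
```

```text
t 3.85 pos [ 0.4567 -0.2297  0.1965] yaw 33.09 tilt 0.05 q1,q6 [-0.515  0.479] F [ 0.2 -1.3 -1.4] w 0.128
 delta tool mm [ 210.8 -292.4    1.4] spin units 8.6
```

Request:
play_rows(series=[{"translation":[0.013,-0.018,0],"spin":0},{"translation":[0.026,-0.036,0],"spin":0},{"translation":[0.026,-0.036,0],"spin":0},{"translation":[0.026,-0.036,0],"spin":0},{"translation":[0.026,-0.036,0],"spin":0}])

```text
time: 4.35
tool_pos: [0.4656, -0.0285, 0.1945]
tcp_rot: [-3.012, -0.894, 0.0]
wrist_force: [0.9, 0.7, -1.3]
width: 0.126
```

Request:
play_rows(series=[{"translation":[0.026,-0.036,0],"spin":0},{"translation":[0.026,-0.036,0],"spin":0},{"translation":[0.026,-0.036,0],"spin":0},{"translation":[0.0158,-0.0224,0],"spin":0},{"translation":[0,0,0],"spin":0.6}])

```text
time: 4.85
tool_pos: [0.4731, 0.1338, 0.1945]
tcp_rot: [-3.031, -0.82, 0.0]
wrist_force: [-0.0, -0.2, -1.7]
width: 0.124
```

Request:
play_rows(series=[{"translation":[0,0,0],"spin":1},{"translation":[0,0,0],"spin":1},{"translation":[0,0,0],"spin":1},{"translation":[0,0,0],"spin":1},{"translation":[0,0,0],"spin":1}])

```text
time: 5.35
tool_pos: [0.4731, 0.1304, 0.1943]
tcp_rot: [3.139, 0.134, -0.001]
wrist_force: [0.0, 0.6, -0.6]
width: 0.122
```

Request:
play_rows(series=[{"translation":[0,0,0],"spin":1},{"translation":[0,0,0],"spin":1},{"translation":[0,0,0],"spin":1},{"translation":[0,0,0],"spin":0},{"translation":[0,0,0],"spin":0}])

```text
time: 5.85
tool_pos: [0.4734, 0.1304, 0.1944]
tcp_rot: [3.13, -0.268, -0.001]
wrist_force: [1.4, 0.2, -0.3]
width: 0.123
```

```bash
python3 - <<'E'
from h import *
go([.4737,.1304,.195],np.radians(-9.9))
c=bot.get_calibration("wrist"); im=bot.read_camera("wrist"); cv2.imwrite("pics/w2.png",im); np.save("w2.npy",c,allow_pickle=True)
t=bot.read_camera("top"); cv2.imwrite("pics/top2.png",t)
print(proj(c,[.4737,.1304,.076],True))
E
```

```text
t 5.85 pos [0.4734 0.1304 0.1944] yaw -9.79 tilt 0.03 q1,q6 [0.218 1.96 ] F [ 1.4  0.2 -0.3] w 0.123
 delta tool mm [ 0.3 -0.1 -0.6] spin units 0.02
(np.float64(281.20111686626353), np.float64(196.10238104177964))
```

View pics/w2.png

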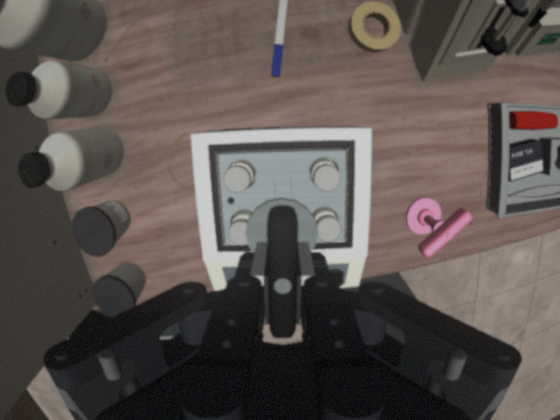

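The picture shows the held key hiding the near half of the slot, whose far end is visible near (282,185). I'll back off 60 mm to see all of it.

Request:
play_rows(series=[{"translation":[-0.03,0,0],"spin":0},{"translation":[-0.03,0,0],"spin":0},{"translation":[0,0,0],"spin":0},{"translation":[0,0,0],"spin":0}])

```text
time: 6.35
tool_pos: [0.4144, 0.1409, 0.1946]
tcp_rot: [-3.13, 0.269, -0.002]
wrist_force: [0.4, 0.1, -0.6]
width: 0.123
```

```bash
python3 - <<'E'
from h import *
go([.4737,.1304,.195],np.radians(-9.9))
c=bot.get_calibration("wrist"); im=bot.read_camera("wrist"); cv2.imwrite("pics/w3.png",im); np.save("w3.npy",c,allow_pickle=True)
u,v=proj(c,[.4737,.1304,.076],True); u,v=int(u),int(v); print(u,v)
x0,y0=205,max(0,v-80)
cv2.imwrite("pics/w3c.png",cv2.resize(im[y0:y0+150,x0:x0+150],None,fx=4,fy=4,interpolation=cv2.INTER_CUBIC)); print(x0,y0)
E
```

```text
t 6.35 pos [0.4144 0.1409 0.1946] yaw -9.83 tilt 0.06 q1,q6 [0.271 2.013] F [ 0.4  0.1 -0.6] w 0.123
 delta tool mm [60.2  0.2 -0.3] spin units 0.01
281 123
205 43
```

View pics/w3c.png

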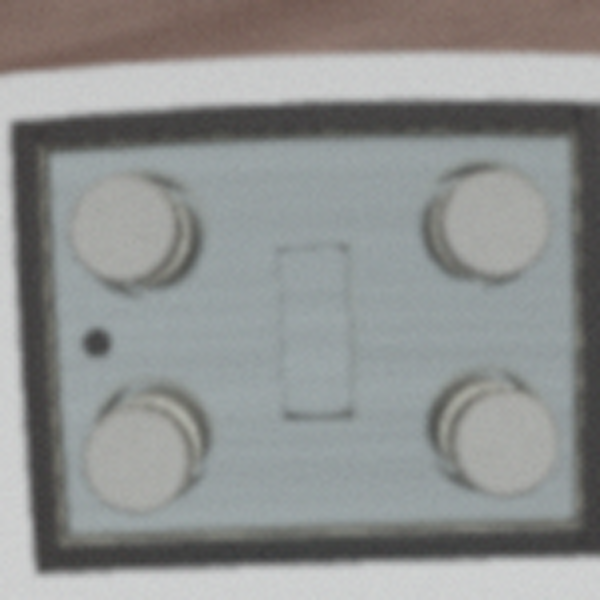

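```bash
python3 - <<'E'
from h import *
c=np.load("w3.npy",allow_pickle=True).item(); im=cv2.imread("pics/w3.png")
q=[onz(c,205+x/4-.4,43+y/4-.4,.076,True) for x,y in[(279,248),(347,245),(353,413),(285,416)]]
q=np.array(q)[:,:2]; print(q.round(4), q.mean(0)); d=q[0]+q[1]-q[2]-q[3]; e=q[0]+q[3]-q[1]-q[2]
print(np.linalg.norm(d)/2,np.linalg.norm(e)/2,np.degrees(np.arctan2(d[1],d[0])),np.degrees(np.arctan2(-e[0],e[1])))
# predicted collar for key at tcp
s=bot.read_state();R=Ro.from_rotvec(s["tcp_rot"]).as_matrix();p=s["tool_pos"]
C=p+R@np.array([0,0,.031]); a=np.linspace(0,2*np.pi,73)
big=cv2.resize(im[180:360,200:360],None,fx=4,fy=4,interpolation=cv2.INTER_CUBIC)
for t in a:
    u,v=proj(c,C+.021*np.array([np.cos(t),np.sin(t),0]),True); cv2.circle(big,(int((u-200+.4)*4),int((v-180+.4)*4)),1,(0,0,255),-1)
for dx in(-.03,.03):
  for dy in(-.006,.006):
    u,v=proj(c,p+R@np.array([dx,dy,-.028]),True); cv2.circle(big,(int((u-200+.4)*4),int((v-180+.4)*4)),3,(0,255,0),-1)
cv2.imwrite("pics/w3k.png",big[:600])
E
```

```text
[[0.4896 0.1334]
 [0.4879 0.1201]
 [0.4543 0.1246]
 [0.456  0.1381]] [0.47194558 0.12905234]
0.033869606535948296 0.01357714938567855 -7.8006095193819 -7.256982800088346
```

View pics/w3k.png

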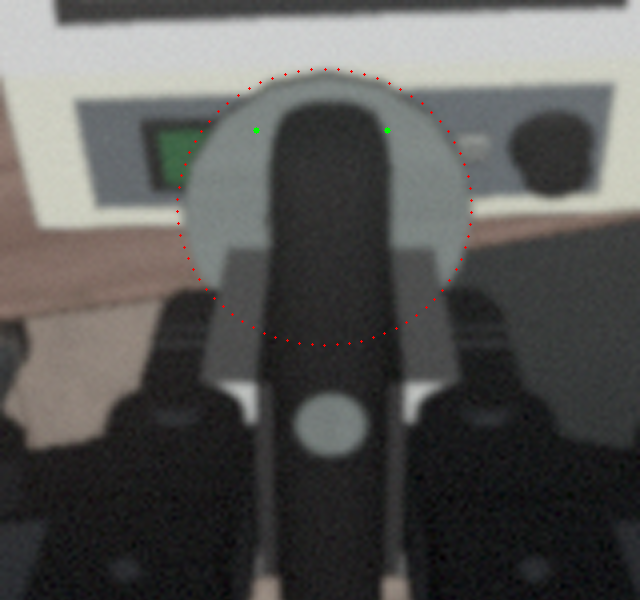

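```bash
python3 - <<'E'
from h import *
c=np.load("w3.npy",allow_pickle=True).item()
s=bot.read_state();R=Ro.from_rotvec(s["tcp_rot"]).as_matrix();p=s["tool_pos"]
px=lambda x,y:(200+x/4-.4,180+y/4-.4)
o=ray(c,280,210,True)[0]; print("cam in tool",R.T@(o-p))
for dz in(0,.003,.006,.009):
    z=p[2]-.031-dz
    P=[R.T@(onz(c,*px(*a),z,True)-p) for a in[(325,76),(186,207),(470,207)]]
    H=[R.T@(onz(c,*px(*a),p[2]+.028-dz,True)-p) for a in[(327,103),(331,425),(270,200),(390,200)]]
    print(dz,"diam",P[2][1]-P[1][1],"collar ctr x",P[0][0]-.021,"y",(P[1][1]+P[2][1])/2,"| handle end x",H[0][0],"stemtop",H[1][:2],"w",H[3][1]-H[2][1],"ymid",(H[3][1]+H[2][1])/2)
E
```

```text
cam in tool [ 0.06458124  0.00075767 -0.14255564]
0 diam 0.04048381617035719 collar ctr x -0.0009525371592506611 y 0.0004484006814024274 | handle end x 0.03263064343209025 stemtop [-0.00092312  0.00084599] w 0.011235412012416238 ymid 0.0007439092795027834
0.003 diam 0.04118324521634015 collar ctr x -0.00172193638383265 y 0.0004430575286525386 | handle end x 0.03179455923159219 stemtop [-0.00263724  0.0008483 ] w 0.011529420628534143 ymid 0.0007435492158748267
0.006 diam 0.04188267426232313 collar ctr x -0.0024913356084146944 y 0.0004377143759026394 | handle end x 0.03095847503109407 stemtop [-0.00435136  0.00085062] w 0.011823429244652049 ymid 0.0007431891522468605
0.009 diam 0.0425821033083061 collar ctr x -0.0032607348329966868 y 0.000432371223152761 | handle end x 0.030122390830596008 stemtop [-0.00606548  0.00085293] w 0.012117437860769915 ymid 0.0007428290886189117
```

```bash
python3 - <<'E'
from h import *
go([.4732,.1294,.150],np.radians(-7.7))
E
```

```text
t 6.4 pos [0.4151 0.1408 0.1949] yaw -9.86 tilt 0.08 q1,q6 [0.27  2.013] F [-0.4  0.  -1.3] w 0.123
 delta tool mm [59.2  1.3 44.9] spin units -0.43
```

Request:
play_rows(series=[{"translation":[0.0296,0.001,0],"spin":0},{"translation":[0.0296,0,0],"spin":0},{"translation":[0,0,0.02],"spin":-0.43},{"translation":[0,0,0.025],"spin":0},{"translation":[0,0,0],"spin":0}])

```text
time: 6.9
tool_pos: [0.4709, 0.1286, 0.146]
tcp_rot: [3.132, -0.213, -0.011]
wrist_force: [0.0, -0.7, -2.3]
width: 0.124
```

Request:
play_rows(series=[{"translation":[0,0,0],"spin":0},{"translation":[0,0,0],"spin":0}])

```text
time: 7.1
tool_pos: [0.4739, 0.1298, 0.1508]
tcp_rot: [-3.134, 0.213, -0.003]
wrist_force: [-0.8, -0.3, -0.7]
width: 0.122
```

```bash
python3 - <<'E'
from h import *
go([.4732,.1294,.125],np.radians(-7.7))
im=bot.read_camera("scene"); c=bot.get_calibration("scene"); u,v=map(int,proj(c,[.4732,.1294,.1])); cv2.imwrite("pics/s1.png",cv2.resize(im[v-60:v+40,u-65:u+65],None,fx=5,fy=5,interpolation=cv2.INTER_CUBIC))
E
```

```text
t 7.1 pos [0.4739 0.1298 0.1508] yaw -7.77 tilt 0.12 q1,q6 [0.217 1.923] F [-0.8 -0.3 -0.7] w 0.122
 delta tool mm [-0.7  0.5 25.8] spin units -0.01
```

View pics/s1.png

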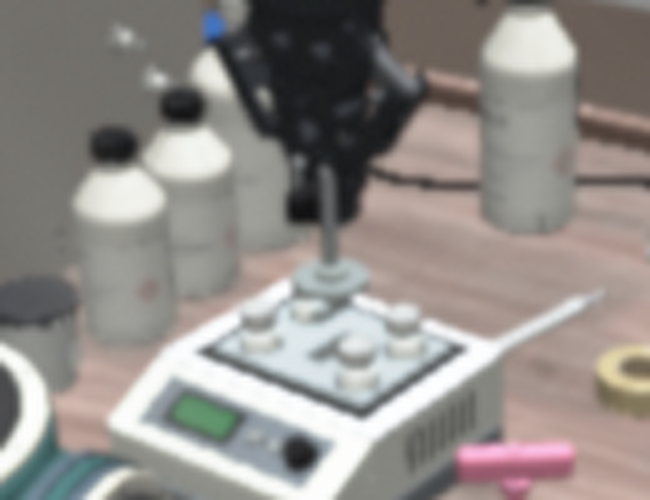

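The scene crop shows the key upright over the block: collar at (332,275), foot just above the slot at (335,345). Going down gently, watching the force.

Request:
play_rows(series=[{"translation":[-0.0005,0.0003,0.005],"spin":0},{"translation":[0,0,0.005],"spin":0},{"translation":[0,0,0.005],"spin":0},{"translation":[0,0,0.004],"spin":0},{"translation":[0,0,0],"spin":0}])

```text
time: 7.65
tool_pos: [0.4713, 0.1292, 0.1295]
tcp_rot: [3.134, -0.212, -0.003]
wrist_force: [-0.5, -0.9, -0.7]
width: 0.126
```

Request:
play_rows(series=[{"translation":[0,0,0.003],"spin":0},{"translation":[0,0,0.003],"spin":0},{"translation":[0,0,0],"spin":0}])

```text
time: 7.95
tool_pos: [0.4718, 0.1293, 0.124]
tcp_rot: [3.134, -0.213, -0.001]
wrist_force: [0.6, 0.4, -1.4]
width: 0.125
```

Request:
play_rows(series=[{"translation":[0,0,0.003],"spin":0},{"translation":[0,0,0.003],"spin":0},{"translation":[0,0,0],"spin":0}])

```text
time: 8.25
tool_pos: [0.4717, 0.1293, 0.1179]
tcp_rot: [3.134, -0.213, -0.001]
wrist_force: [0.1, -0.0, -0.5]
width: 0.122
```

Request:
play_rows(series=[{"translation":[0,0,0.0015],"spin":0},{"translation":[0,0,0.0015],"spin":0},{"translation":[0,0,0],"spin":0}])

```text
time: 8.55
tool_pos: [0.472, 0.1293, 0.1153]
tcp_rot: [3.134, -0.213, -0.001]
wrist_force: [0.3, -0.3, -0.4]
width: 0.124
```

Request:
play_rows(series=[{"translation":[0,0,0.001],"spin":0},{"translation":[0,0,0.001],"spin":0},{"translation":[0,0,0],"spin":0}])

```text
time: 8.85
tool_pos: [0.472, 0.1293, 0.1133]
tcp_rot: [3.134, -0.213, -0.0]
wrist_force: [-0.4, 0.4, -1.8]
width: 0.123
```

Request:
play_rows(series=[{"translation":[0,0,0.0007],"spin":0},{"translation":[0,0,0],"spin":0}])

```text
time: 9.05
tool_pos: [0.4722, 0.1294, 0.1132]
tcp_rot: [-3.134, 0.213, -0.0]
wrist_force: [-1.5, 0.3, 3.2]
width: 0.122
```

Request:
play_rows(series=[{"translation":[0,0,0.0007],"spin":0},{"translation":[0,0,0],"spin":0}])

```text
time: 9.25
tool_pos: [0.4723, 0.1295, 0.1131]
tcp_rot: [-3.134, 0.213, -0.0]
wrist_force: [-2.1, 0.3, 7.3]
width: 0.126
```

Request:
play_rows(series=[{"translation":[0,0,0.0007],"spin":0},{"translation":[0,0,0],"spin":0}])

```text
time: 9.45
tool_pos: [0.4724, 0.1296, 0.1131]
tcp_rot: [-3.134, 0.213, -0.0]
wrist_force: [-4.8, -0.5, 10.8]
width: 0.124
```

Contact came at z = 0.1132, exactly the height expected for the collar on the block. I'll ease the push and turn a quarter.

Request:
play_rows(series=[{"translation":[0,0,-0.0014],"spin":0},{"translation":[0,0,0],"spin":-0.5},{"translation":[0,0,0],"spin":-1},{"translation":[0,0,0],"spin":-1},{"translation":[0,0,0],"spin":-1}])

```text
time: 9.95
tool_pos: [0.4722, 0.1291, 0.1131]
tcp_rot: [3.129, 0.272, -0.0]
wrist_force: [-1.7, -1.5, 3.7]
width: 0.124
```

Request:
play_rows(series=[{"translation":[0,0,0],"spin":-1},{"translation":[0,0,0],"spin":-1},{"translation":[0,0,0],"spin":-1},{"translation":[0,0,0],"spin":-1},{"translation":[0,0,0],"spin":-1}])

```text
time: 10.45
tool_pos: [0.4725, 0.129, 0.1132]
tcp_rot: [2.996, 0.943, 0.001]
wrist_force: [-1.3, -1.0, 3.4]
width: 0.123
```

Request:
play_rows(series=[{"translation":[0,0,0],"spin":-1},{"translation":[0,0,0],"spin":-1},{"translation":[0,0,0],"spin":-1},{"translation":[0,0,0],"spin":-1},{"translation":[0,0,0],"spin":-1}])

```text
time: 10.95
tool_pos: [0.4728, 0.129, 0.1132]
tcp_rot: [2.72, 1.569, 0.002]
wrist_force: [-0.3, -1.5, 1.6]
width: 0.121
```

Request:
play_rows(series=[{"translation":[0,0,0],"spin":-1},{"translation":[0,0,0],"spin":-1},{"translation":[0,0,0],"spin":-1},{"translation":[0,0,0],"spin":-1},{"translation":[0,0,0],"spin":-0.5}])

```text
time: 11.45
tool_pos: [0.473, 0.1291, 0.1132]
tcp_rot: [2.363, 2.068, 0.002]
wrist_force: [-1.0, -1.4, 0.2]
width: 0.124
```

```bash
python3 - <<'E'
from h import *
go([.4724,.1296,.113],np.radians(82.3))
im=bot.read_camera("wrist"); cv2.imwrite("pics/w4.png",im)
E
```

```text
t 11.45 pos [0.473  0.1291 0.1132] yaw 82.4 tilt 0.11 q1,q6 [0.216 0.349] F [-1.  -1.4  0.2] w 0.124
 delta tool mm [ 0.4 -0.7  0.2] spin units 0.02
```

View pics/w4.png

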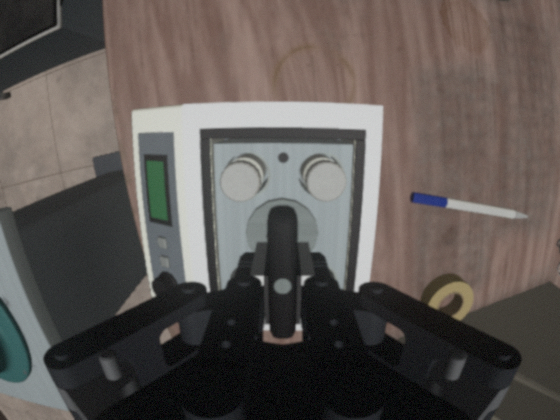

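The turn went freely, and the handle now stands across the slot. Next I'll check how well the collar is centred on the block, since the narrow side of the foot decides tilt.

```bash
python3 - <<'E'
from h import *
im=cv2.imread("pics/w4.png"); c=bot.get_calibration("wrist")
g=im.mean(2)
for r in(215,220,225): 
    print(r,"L",g[r-2:r+3,198:222].mean(0).astype(int).tolist(),"R",g[r-2:r+3,344:368].mean(0).astype(int).tolist())
for r in(226,230,234): print(r,"cL",g[r-1:r+2,240:256].mean(0).astype(int).tolist(),"cR",g[r-1:r+2,308:324].mean(0).astype(int).tolist())
s=bot.read_state();R=Ro.from_rotvec(s["tcp_rot"]).as_matrix();p=s["tool_pos"]
for u in(200,213,281,350,357):print(u,(R.T@(onz(c,u,222,.076,True)-p)*1000).round(1))
for u in(246,282,318):print(u,(R.T@(onz(c,u,230,.081,True)-p)*1000).round(1))
E
python3 - <<'E'
import cv2
im=cv2.imread("pics/w4.png");cv2.imwrite("pics/w4c.png",cv2.resize(im[120:270,190:380],None,fx=4,fy=4,interpolation=cv2.INTER_CUBIC))
E
```

```text
215 L [206, 205, 205, 203, 186, 145, 94, 66, 62, 61, 62, 63, 65, 69, 85, 107, 112, 112, 130, 150, 158, 160, 162, 160] R [162, 160, 159, 156, 146, 127, 115, 105, 81, 67, 66, 65, 65, 65, 67, 71, 102, 153, 190, 204, 205, 206, 204, 204]
220 L [204, 205, 205, 203, 190, 153, 105, 71, 63, 60, 62, 62, 62, 66, 80, 106, 119, 115, 125, 143, 156, 159, 161, 161] R [160, 159, 158, 153, 138, 114, 101, 89, 72, 66, 66, 65, 66, 65, 66, 77, 124, 178, 201, 205, 205, 206, 205, 205]
225 L [205, 206, 204, 204, 196, 170, 125, 81, 63, 60, 61, 61, 63, 63, 78, 113, 135, 122, 119, 137, 152, 160, 161, 160] R [159, 159, 158, 152, 134, 113, 97, 77, 67, 65, 65, 64, 64, 64, 66, 89, 140, 184, 202, 204, 204, 205, 204, 205]
226 cL [155, 159, 158, 159, 155, 151, 141, 128, 127, 127, 128, 129, 127, 128, 128, 128] cR [125, 128, 126, 128, 126, 126, 126, 128, 131, 140, 150, 153, 153, 155, 154, 154]
230 cL [156, 157, 158, 158, 155, 146, 131, 126, 128, 129, 128, 129, 128, 129, 128, 129] cR [127, 126, 126, 125, 125, 126, 125, 125, 127, 134, 143, 151, 152, 153, 155, 152]
234 cL [155, 157, 157, 157, 154, 146, 134, 129, 128, 130, 128, 127, 128, 128, 128, 127] cR [126, 124, 125, 126, 126, 127, 127, 127, 128, 132, 142, 149, 152, 154, 153, 154]
200 [  5.9 -50.7  37.1]
213 [  6.  -42.7  37.1]
281 [ 6.1 -2.4 37.1]
350 [ 5.9 38.4 37.2]
357 [ 5.8 42.7 37.2]
246 [  2.9 -22.5  32.1]
282 [ 2.9 -1.8 32.1]
318 [ 2.8 18.8 32.2]
```

View pics/w4c.png

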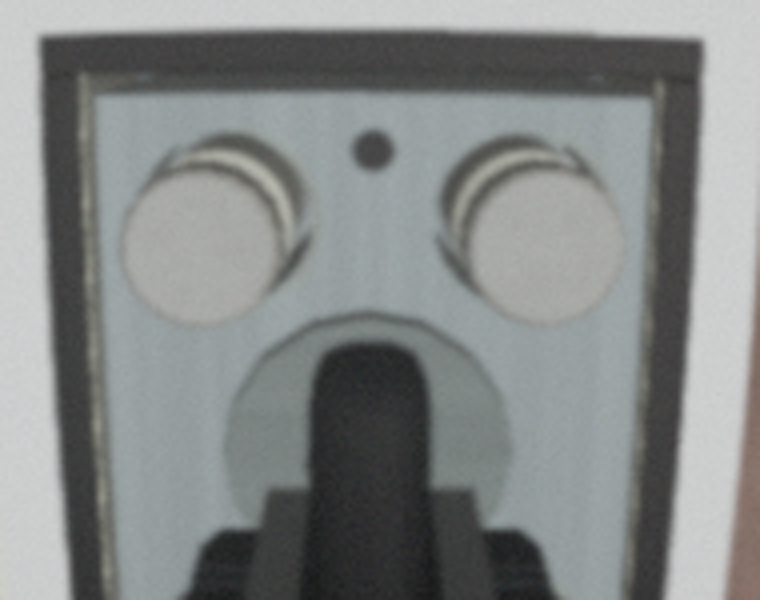

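The collar (centre u≈281.9) and block (centre u≈282.2) agree within about 0.3 mm. Now I'll tighten the grip and lift slowly.

Request:
play_rows(series=[{"translation":[0,0,0],"spin":0},{"translation":[0,0,0],"spin":0},{"translation":[0,0,-0.001],"spin":0},{"translation":[0,0,-0.001],"spin":0},{"translation":[0,0,-0.001],"spin":0}], force=115)

```text
time: 12.0
tool_pos: [0.4714, 0.1294, 0.1152]
tcp_rot: [-2.366, -2.065, 0.002]
wrist_force: [0.7, 0.1, -0.9]
width: 0.116
```

Request:
play_rows(series=[{"translation":[0,0,-0.001],"spin":0},{"translation":[0,0,-0.001],"spin":0},{"translation":[0,0,-0.001],"spin":0},{"translation":[0,0,-0.001],"spin":0},{"translation":[0,0,-0.001],"spin":0}])

```text
time: 12.5
tool_pos: [0.4715, 0.1292, 0.1202]
tcp_rot: [-2.366, -2.066, 0.002]
wrist_force: [0.7, 0.4, -7.2]
width: 0.113
```

Request:
play_rows(series=[{"translation":[0,0,-0.002],"spin":0},{"translation":[0,0,-0.002],"spin":0},{"translation":[0,0,-0.002],"spin":0},{"translation":[0,0,-0.002],"spin":0},{"translation":[0,0,-0.002],"spin":0}])

```text
time: 13.0
tool_pos: [0.4722, 0.1294, 0.131]
tcp_rot: [2.367, 2.066, 0.0]
wrist_force: [0.2, -0.6, -6.5]
width: 0.118
```

```bash
python3 - <<'E'
from h import *
go([.473,.1291,.233],np.radians(82.3)); print(bot.read_state()["torque"])
im=bot.read_camera("scene"); c=bot.get_calibration("scene"); u,v=map(int,proj(c,[.4732,.1294,.1])); cv2.imwrite("pics/s2.png",cv2.resize(im[v-60:v+40,u-65:u+65],None,fx=5,fy=5,interpolation=cv2.INTER_CUBIC))
E
```

```text
t 13.0 pos [0.4722 0.1294 0.131 ] yaw 82.24 tilt 0.01 q1,q6 [0.217 0.352] F [ 0.2 -0.6 -6.5] w 0.118
 delta tool mm [-1.00e-01  9.00e-01 -1.02e+02] spin units -0.01
[-0.00627202 -0.0588671   0.02387869]
```

View pics/s2.png

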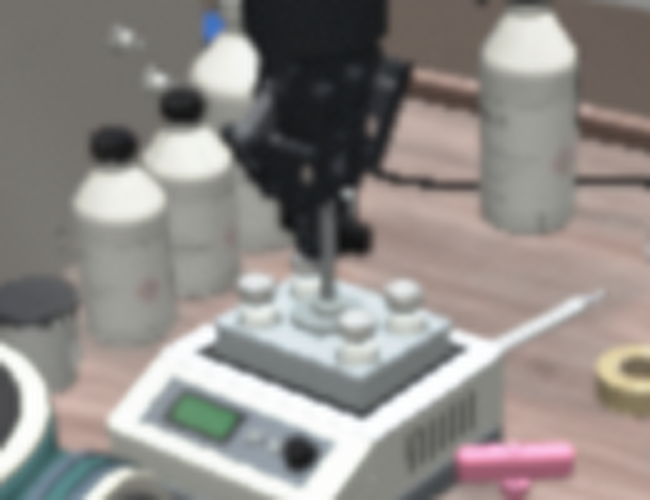

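The block is rising level with the vials upright, its front edge at about (360,395). I'll keep lifting smoothly.

Request:
play_rows(series=[{"translation":[0,0,-0.003],"spin":0},{"translation":[0,0,-0.003],"spin":0},{"translation":[0,0,-0.003],"spin":0},{"translation":[0,0,-0.003],"spin":0},{"translation":[0,0,-0.003],"spin":0}])

```text
time: 13.55
tool_pos: [0.4721, 0.1294, 0.1461]
tcp_rot: [-2.367, -2.066, -0.0]
wrist_force: [-0.8, -0.3, -7.6]
width: 0.12
```

Request:
play_rows(series=[{"translation":[0,0,-0.004],"spin":0},{"translation":[0,0,-0.004],"spin":0},{"translation":[0,0,-0.004],"spin":0},{"translation":[0,0,-0.004],"spin":0},{"translation":[0,0,-0.004],"spin":0}])

```text
time: 14.05
tool_pos: [0.4722, 0.1294, 0.1662]
tcp_rot: [2.367, 2.066, 0.0]
wrist_force: [0.1, 0.7, -6.9]
width: 0.115
```

Request:
play_rows(series=[{"translation":[0,0,-0.004],"spin":0},{"translation":[0,0,-0.004],"spin":0},{"translation":[0,0,-0.004],"spin":0},{"translation":[0,0,-0.004],"spin":0},{"translation":[0,0,-0.004],"spin":0}])

```text
time: 14.55
tool_pos: [0.4721, 0.1294, 0.1861]
tcp_rot: [-2.367, -2.066, 0.0]
wrist_force: [0.4, -0.4, -6.8]
width: 0.115
```

Request:
play_rows(series=[{"translation":[0,0,-0.004],"spin":0},{"translation":[0,0,-0.004],"spin":0},{"translation":[0,0,-0.004],"spin":0},{"translation":[0,0,-0.004],"spin":0},{"translation":[0,0,-0.004],"spin":0}])

```text
time: 15.05
tool_pos: [0.4721, 0.1293, 0.2061]
tcp_rot: [2.367, 2.066, -0.0]
wrist_force: [-0.4, 0.1, -6.2]
width: 0.117
```

Request:
play_rows(series=[{"translation":[0,0,-0.004],"spin":0},{"translation":[0,0,-0.004],"spin":0},{"translation":[0,0,-0.004],"spin":0},{"translation":[0,0,-0.004],"spin":0},{"translation":[0,0,-0.003],"spin":0}])

```text
time: 15.55
tool_pos: [0.4723, 0.1294, 0.2252]
tcp_rot: [2.367, 2.066, 0.0]
wrist_force: [0.7, 0.1, -7.6]
width: 0.119
```

Request:
play_rows(series=[{"translation":[0,0,-0.003],"spin":0},{"translation":[0,0,-0.002],"spin":0},{"translation":[0,0,-0.002],"spin":0},{"translation":[0,0,-0.001],"spin":0},{"translation":[0,0,0],"spin":0}])

```text
time: 16.05
tool_pos: [0.4722, 0.1294, 0.2329]
tcp_rot: [2.367, 2.066, 0.0]
wrist_force: [-0.1, 0.3, -6.7]
width: 0.116
```

Request:
play_rows(series=[{"translation":[0,0,0],"spin":0},{"translation":[0,0,0],"spin":0},{"translation":[0,0,0],"spin":0},{"translation":[0,0,0],"spin":0},{"translation":[0,0,0],"spin":0}])

```text
time: 16.55
tool_pos: [0.4721, 0.1293, 0.2327]
tcp_rot: [-2.367, -2.066, 0.0]
wrist_force: [-0.1, -0.6, -7.3]
width: 0.116
```

```bash
python3 - <<'E'
from h import *
go([.473,.1291,.233],np.radians(82.3))
im=bot.read_camera("scene"); c=bot.get_calibration("scene"); u,v=map(int,proj(c,[.4732,.1294,.12])); cv2.imwrite("pics/s3.png",cv2.resize(im[v-60:v+60,u-75:u+75],None,fx=5,fy=5,interpolation=cv2.INTER_CUBIC))
E
```

```text
t 16.55 pos [0.4721 0.1293 0.2327] yaw 82.24 tilt 0.01 q1,q6 [0.216 0.352] F [-0.1 -0.6 -7.3] w 0.116
 delta tool mm [-0.1  0.9 -0.3] spin units -0.01
```

View pics/s3.png

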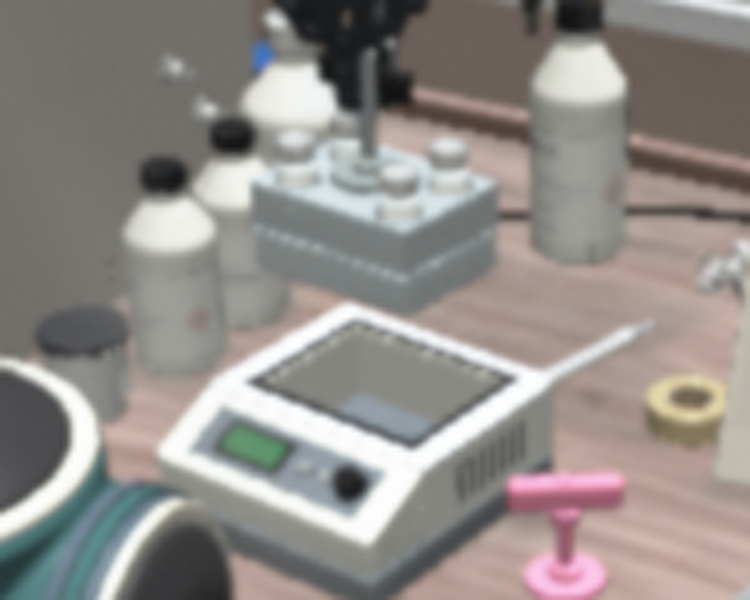

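The block hangs level on the key, clear above the empty well at (390,390). All four vials are seated and the pose is steady, so I'm handing it in.

```bash
python3 -c "
from workcell import bot
bot.finish_job()"
```

```text
the job is handed in; nothing more can be done
```

The block is out of the heater and hangs on its lifting key. I gripped the black key in the tray by its handle and lowered it through the slot. The collar touched down at TCP height 0.1132 m, as expected. I turned it about 90° and lifted straight up by about 0.12 m. The job was handed in at about 16.6 s.

**Last checks:**
- **Clearance:** from the TCP height, the block's underside is roughly 7 cm above the heater deck.
- **Level and steady:** tool tilt is 0.01°, and the measured height differed by only 0.2 mm between the last two readings. The last scene picture shows the block level with all four vials upright in it.
- **Load:** the wrist carries a steady 7 N or so.
- **Other things:** no move touched the rest of the tray or the bench, though I took no separate picture to confirm it.

The top and wrist cameras disagreed by 1–3 mm on the key and slot positions. This was within the play, and no check failed.

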